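# Load a spool into the spring magazine

## Robot

A 6-joint arm with a two-finger parallel gripper is mounted at the origin on a cart in front of the work surface, level with it; the furniture and walls round the work are solid. World frame = base frame: x ahead of the robot, y to its left, z up, the work surface at z = 0. Lengths are in m, angles in rad, forces in N, time in s.
With the tool pointing down it reaches from about 0.35 to 0.775 m from the base axis. Payload 7.3 kg.
Tool frame: the origin (TCP) lies at the centre of the arm's flange, where the gripper is bolted on; the fingertips stand 178 mm ahead of it and the grasp point (between the pads) lies 159 mm ahead of it (tip_extent is the distance from the TCP to the fingertips, in m); z points along the fingers, y is the line along which they close (so a half turn about z gives the same grasp; the last joint's range is limited). The gripper opens to 92 mm and grips with 3 to 60 N. Pads are 19 mm wide; open, the fingers measure 130 mm over their backs; the gripper's body (75 mm by 190 mm) begins 47 mm behind the grasp point.
Start: joints at [1.013, 0.342, 1.524, -0, 1.275, -0.146], TCP at [0.21, 0.481, 0.405] pointing down, gripper open.
Joint ranges: [-2.53, 2.53], [-0.77, 2.02], [0.04, 2.7], [-1, 4.14], [0.28, 2.66], [-3.11, 3.11]. Speed limits (rad/s): [2.57, 2.57, 3.14, 3.14, 3.14, 3.14].

## Interface

Orientations are given as [roll, pitch, yaw] about the fixed x, y, z axes, in that order (R = Rz(yaw) Ry(pitch) Rx(roll)).
In Python, from cell import * gives the robot as it stands.
- The arm moves only by the tool arm_command, never from a script. Its arguments are lists of equal length, an entry for each row: "xyz": the shift along the world's x, y, z in mm, a list of three; "spin": the turn about the world's z in degrees. In form: {"xyz": [[tx, ty, tz], ...], "spin": [spin, ...]}. A call has 1 to 20 rows; each row shifts and turns the commanded pose from where the row before left it; what a row does not reach is not made up. A row lasts 1/10 s, in which the tool goes at most 50 mm and 8.59 degrees, less where a joint would pass 70% of its speed; a pose out of reach is approached as far as the arm can. A call with a gripper value outside its range is refused whole. "jaw" is the opening, from -1 (shut) to 1 (fully open), set as the call begins (left out, the last holds). The fingers move at their own pace and stop on an object; "squeeze" is the grip in N (left out, the last holds). Time passes only in rows, so rows that do not move let the fingers close. It gives the time, the measured TCP pose, the force, the opening and the grip force at its end, in the units of the state.
- observe(): the state, without advancing time (a new reading comes with each control period).
- read_camera(name): name is "scene" or "top" or "wrist"; returns a dict with "img" (400x640x3 uint8, red, green, blue), "depth" (400x640 float32, m along the optical axis (not along the pixel's ray), 0 where there is no reading), "fx", "fy", "cx", "cy" (pixels), "dist_coeffs" ([k1, k2, p1, p2, k3] as OpenCV has them; the pictures are not rectified), "world_from_camera" (4x4, takes a point from camera to world coordinates). Camera axes: x right, y up, looking along -z (the intrinsics and any distortion apply to the point x, -y, -z); pixel columns grow to the right and rows downward; lengths in m; the calibration is good to about 2 mm. A picture is of the moment at which its call begins.
- hand_in(): hands the job in; it is judged then, once.
The state is a dict: "time": time; "qpos": joint angles; "qvel": joint speeds; "joint_efforts": joint torques, N m; "tool_pos": TCP position; "tool_rot": TCP orientation; "contact_force": force on the tool from outside, world axes, zero at the start; "torque": the same for the moment, N m; "opening": finger opening in m; "grip_force": force on a finger pad.
Only numpy, scipy, OpenCV 4.12 (cv2) and the standard library are available. Lean on these libraries where they do the work, as an engineer would, in place of code of your own. Each camera call takes 0.05 s, during which the arm holds its last target. There are 200 camera calls.

## Task

The spring magazine on the desk holds one spool of string. Load the spare spool on top of it: stand it upright in the mouth and press it straight down, against the spring, until its upper flange has snapped under both catches and the magazine holds both spools. Leave the other things on the desk where they are.

Things in the scene. Friction and masses are not known exactly. Their poses are not given: they have to be found in the camera images.
- magazine: upright square grey sheet-metal tube on a dark base plate (110 x 120 x 6 mm), fixed to the desk. Origin: centre of its underside, on the desk; z up, y to the left catch, -x is the front with the sight slot. Four corner strips guide the spools (50 mm circle, smooth). Catch housings on the +y and -y sides, 44 mm wide, 30 to 49 mm off the axis, tops at 144 mm; nothing of the magazine is above 146 mm
- mouth (a point): point on the magazine's axis, level with the flat undersides of the catches: 122 mm above the desk. Front and back wall (+-x) reach 10 mm above it and end in lips 32 mm wide that flare out to 34 mm from the axis, 21 mm above it. A spool let go in the mouth stays on the catches' bevels, its underside about 8 mm above this point
- platform (a joint): spring platform that carries the pile: 0 m at its upper stop, one spool on it then has its top 1 mm below the catches; grows as it sinks, hard stop at 0.057 m. With two spools held under the catches it reads about 0.049. Its spring pushes up with about 4 N at 0, 10 N at the bottom; a spool's weight alone does not move it
- platform_top (a point): centre of the platform's upper face
- catch_left (a joint): spring bolt on the magazine's +y side, steel, forked into two teeth: 0 m = fully out; grows outward, at most 0.013. Flat below (122 mm above the desk), steeply bevelled above, up to 137 mm, so a spool pressed down pushes it outward. Pressing past both takes 10 to 18 N in all, platform spring included. It springs in twice: over the spool's lower flange (not yet loaded), then over the upper
- catch_right (a joint): the same catch on the magazine's -y side
- catch_left_nose (a point): point between the left catch's two teeth, at its underside; when out, 20 mm from the magazine's axis. The four teeth of both catches leave a clear circle of 40 mm
- catch_right_nose (a point): the same point of the right catch
- spare_spool: spool of string with wooden flanges, standing upright on the desk; 48 mm across the flanges, 50 mm high, flanges 6 mm thick, about 42 mm across the string; about 60 g. The top is a flat disc; press it near its centre, or it tilts and jams. Origin: centre of the underside, z up
- spare_mid (a point): centre of the spare spool, 25 mm above its underside
- loaded_spool: an identical spool, already in the magazine under the catches. Origin: centre of its underside
- loaded_mid (a point): centre of the loaded spool
- tin: open white tin, 60 mm across, 35 mm high; loose; not to be disturbed. Origin: centre of the underside
- marker: marker pen, 130 mm long, lying along its own y; loose; not to be disturbed. Origin: its middle, at the underside
There are look-alikes about, which are no part of the job. What is shaped like the spare_spool but black is not meant.

How it is judged:
By the outcome, as a careful person would: the job done as asked, in the order asked, and still so for the second after the job is handed in, with the robot touching nothing.
It also fails if it takes over 45 s, if anything falls off the work surface, if the arm or the gripper's body presses on something with over 40 N, if the wrist force passes 120 N, or if a joint passes its speed limit or range.

## Working session

There is one attempt and no reset: what is moved stays moved. The work goes in short steps, Python scripts to look and compute and a tool call to move; the robot and the scene stay as the last step left them, time stands still between calls to the robot, and variables do not carry over. Pictures are saved under pics/ and viewed, at most 10 in all, crops included, and the job is handed in when it is done.

Besides the shell and the picture viewer there is one more tool, called after "Request:" by a JSON object that holds its "op" and its "data", one argument or row to a line. arm_command: Moves the arm, as the interface text tells. Its arguments: {"type":"object","properties":{"xyz":{"type":"array","items":{"type":"array","items":{"type":"number"}}},"spin":{"type":"array","items":{"type":"number"}},"jaw":{"type":"number"},"squeeze":{"type":"number"}},"required":["xyz","spin"]}

```bash
mkdir -p pics; python3 - <<'E'
from cell import *
import cv2,numpy as np
s=observe();print({k:np.round(s[k],3) for k in('time','tool_pos','tool_rot','opening','contact_force')})
for n in('scene','top'):
    c=read_camera(n);np.savez(''+n+'0.npz',**c)
    print(n,c['fx'],c['cx'],c['cy'],c['dist_coeffs'],np.round(c['world_from_camera'],3).tolist())
    cv2.imwrite('pics/%s0.png'%n,c['img'][...,::-1])
E
```

```text
{'time': np.float64(0.0), 'tool_pos': array([0.21 , 0.481, 0.404]), 'tool_rot': array([-3.14, -0.  ,  2.73]), 'opening': np.float64(0.092), 'contact_force': array([ 0.393,  0.364, -0.82 ])}
scene 398.8707013659232 316.83543003532054 200.5845083745296 [0.02402785 0.         0.         0.         0.        ] [[0.431, 0.641, -0.635, 0.006], [-0.902, 0.305, -0.304, -0.26], [-0.001, 0.704, 0.71, 0.723], [0.0, 0.0, 0.0, 1.0]]
top 386.48454042821385 309.9155540389181 208.12503430065377 [-0.00471869  0.          0.          0.          0.        ] [[0.003, 0.999, -0.047, 0.506], [-1.0, 0.003, 0.007, -0.013], [0.007, 0.047, 0.999, 1.084], [0.0, 0.0, 0.0, 1.0]]
```

View pics/scene0.png

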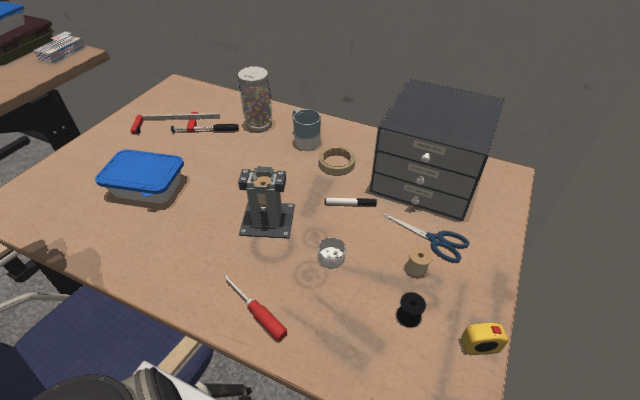

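View pics/top0.png

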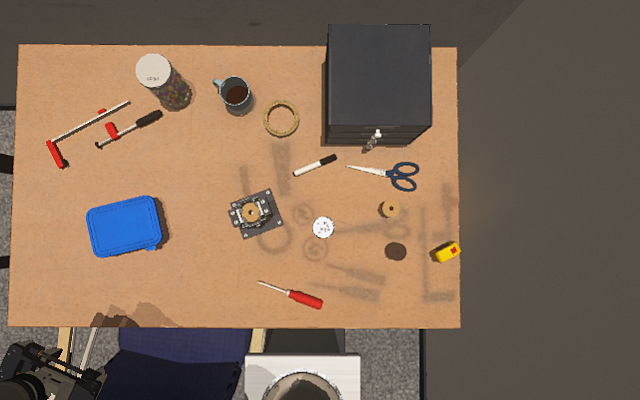

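The scene view shows the wooden spare spool at (418,263), the black look-alike at (411,308), the magazine at (266,200) and the tin at (331,252). In the top view the spare is at (390,209), the magazine at (252,212), the marker at (315,165) and the tin at (323,228).

```bash
cat > h.py <<'E'
import numpy as np,cv2
def ray(c,px):
    K=np.array([[c['fx'],0,c['cx']],[0,c['fy'],c['cy']],[0,0,1]],float)
    p=cv2.undistortPoints(np.array(px,float).reshape(-1,1,2),K,np.array(c['dist_coeffs'],float)).reshape(-1,2)
    d=np.c_[p[:,0],-p[:,1],-np.ones(len(p))]
    W=np.array(c['world_from_camera']);return W[:3,3],d@W[:3,:3].T
def plane(c,px,z):
    o,d=ray(c,px);return o+d*((z-o[2])/d[:,2])[:,None]
def cloud(c):
    v,u=np.mgrid[0:400,0:640];o,d=ray(c,np.c_[u.ravel(),v.ravel()])
    return (o+d*np.asarray(c['depth']).reshape(-1,1)).reshape(400,640,3)
def tri(c1,p1,c2,p2):
    A=np.zeros((3,3));b=np.zeros(3)
    for c,p in((c1,p1),(c2,p2)):
        o,d=ray(c,[p]);d=d[0]/np.linalg.norm(d[0]);M=np.eye(3)-np.outer(d,d);A+=M;b+=M@o
    return np.linalg.solve(A,b)
E
python3 - <<'E'
from h import *
C={n:dict(np.load(n+'0.npz')) for n in('scene','top')}
P={'scene':{'sp':(418,258),'mag':(265,183)},'top':{'sp':(390,209),'mag':(252,212)}}
for k in('sp','mag'):print(k,tri(C['scene'],P['scene'][k],C['top'],P['top'][k]).round(3))
for n in C:
    c=C[n];X=cloud(c);im=c['img'].astype(int)
    for k,b in(('sp',30),('mag',45)):
        u,v=P[n][k];s=np.s_[v-b:v+b,u-b:u+b];x=X[s];m=(x[...,2]>.03)&(x[...,2]<.3)
        z=x[m][:,2];t=np.percentile(z,95) if len(z) else 0
        m2=m&(x[...,2]>t-.012)
        q=x[m2];print(n,k,m.sum(),'ztop',t.round(3),'mid range',((q.min(0)+q.max(0))/2).round(3),np.ptp(q,0).round(3))
    # magazine base plate
    if n=='top':
        u,v=P[n]['mag'];hsv=cv2.cvtColor(c['img'],cv2.COLOR_RGB2HSV)
        m=np.zeros((400,640),np.uint8);s=np.s_[v-40:v+40,u-45:u+45]
        m[s]=((hsv[s][...,1]<70)).astype(np.uint8)*255
        m=cv2.morphologyEx(m,cv2.MORPH_OPEN,np.ones((3,3)))
        cs=max(cv2.findContours(m,0,2)[0],key=cv2.contourArea)
        w=plane(c,cs.reshape(-1,2),.006)[:,:2];print('plate',cv2.minAreaRect((w*1000).astype(np.float32)))
cv2.imwrite('pics/crop.png',cv2.resize(C['top']['img'][165:265,205:345,::-1],None,fx=5,fy=5))
E
```

```text
sp [ 0.553 -0.235  0.042]
mag [0.542 0.124 0.123]
scene sp 432 ztop 0.051 mid range [ 0.558 -0.236  0.046] [0.049 0.049 0.013]
scene mag 1926 ztop 0.143 mid range [0.541 0.13  0.139] [0.076 0.105 0.016]
top sp 249 ztop 0.054 mid range [ 0.555 -0.236  0.049] [0.046 0.047 0.013]
top mag 999 ztop 0.145 mid range [0.541 0.13  0.141] [0.073 0.104 0.016]
plate ((539.429931640625, 133.93856811523438), (107.68516540527344, 131.3009796142578), 21.358583450317383)
```

View pics/crop.png

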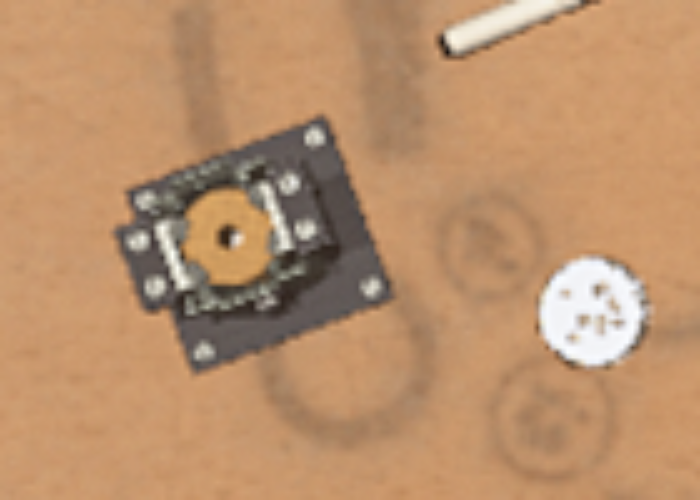

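The crop shows the magazine's plate turned about 21°, the loaded spool at crop (232,237), and the two catches at (172,258) and (275,215) on its left and right. Next I move above the spare spool with the fingers turned to close along the magazine's x.

Request:
{"op": "arm_command", "data": {
  "xyz": [
    [20,-42,0],
    [20,-42,0],
    [20,-42,0],
    [20,-42,0],
    [20,-42,0],
    [20,-42,0],
    [20,-42,0],
    [20,-42,0],
    [20,-42,0],
    [20,-42,0],
    [20,-42,0],
    [20,-42,0],
    [20,-42,0],
    [20,-42,0],
    [20,-42,0],
    [20,-42,0],
    [25,-45,0],
    [0,0,0]
  ],
  "spin": [-2.65,-2.65,-2.65,-2.65,-2.65,-2.65,-2.65,-2.65,-2.65,-2.65,-2.65,-2.65,-2.65,-2.65,-2.65,-2.65,-2.6,0]
}}

```text
time: 1.9
tool_pos: [0.5557, -0.2396, 0.4026]
tool_rot: [-3.141, 0.0, 1.939]
contact_force: [1.0, 0.0, -0.1]
opening: 0.0917
grip_force: 0.0
```

```bash
python3 - <<'E'
from cell import *
from h import *
s=observe();print(s['time'],np.round(s['tool_pos'],4),np.round(s['tool_rot'],4),np.round(s['contact_force'],2))
c=read_camera('wrist');np.savez('wrist1.npz',**c)
W=np.array(c['world_from_camera']);print(W.round(3).tolist(),c['fx'])
X=cloud(c);z=X[...,2];xy=X[...,:2]
near=np.hypot(X[...,0]-.555,X[...,1]+.236)<.045
m=near&(z>.04)&(z<.07)
print('ztop',np.median(z[m]),m.sum())
cs=max(cv2.findContours(m.astype(np.uint8),0,2)[0],key=cv2.contourArea)
w=plane(c,cs.reshape(-1,2),float(np.median(z[m])))[:,:2]
print(cv2.minEnclosingCircle((w*1000).astype(np.float32)),cv2.fitEllipse((w*1000).astype(np.float32)))
cv2.imwrite('pics/wrist1.png',c['img'][...,::-1])
E
```

```text
1.9 [ 0.5557 -0.2396  0.4026] [-3.1405e+00  5.0000e-04  1.9389e+00] [ 1.02  0.04 -0.12]
[[0.933, -0.343, -0.108, 0.525], [0.36, 0.889, 0.284, -0.164], [-0.002, -0.304, 0.953, 0.383], [0.0, 0.0, 0.0, 1.0]] 332.2605779986591
ztop 0.05024920293976187 1607
((555.4597778320312, -237.80026245117188), 24.14297103881836) ((555.4020385742188, -237.87353515625), (47.07592010498047, 47.56596755981445), 23.463756561279297)
```

View pics/wrist1.png

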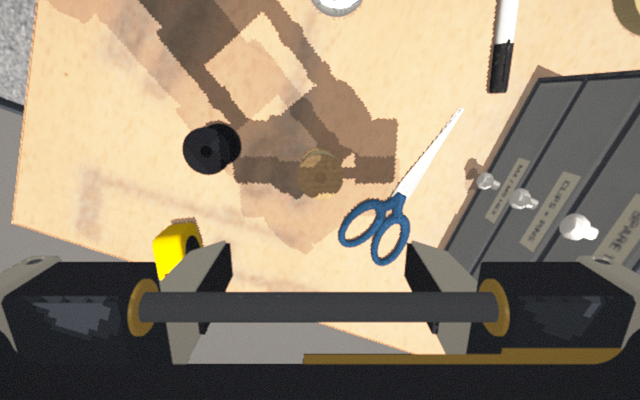

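The wrist view shows the spare at (320,173), with its top at 50 mm. The scissors and the black spool are clear of the finger line.

Request:
{"op": "arm_command", "data": {
  "xyz": [
    [0,1.7,-40],
    [0,0,-40],
    [0,0,-40],
    [0,0,-40],
    [0,0,-20],
    [0,0,-20],
    [0,0,0],
    [0,0,0]
  ],
  "spin": [0,0,0,0,0,0,0,0]
}}

```text
time: 2.75
tool_pos: [0.5543, -0.2321, 0.2052]
tool_rot: [-3.141, -0.0, 1.945]
contact_force: [-0.4, -0.7, 0.4]
opening: 0.0919
grip_force: 0.0
```

Request:
{"op": "arm_command", "data": {
  "xyz": [
    [0,0,0],
    [0,0,0],
    [0,0,0],
    [0,0,0],
    [0,0,0],
    [0,0,0],
    [0,0,0],
    [0,0,0]
  ],
  "spin": [0,0,0,0,0,0,0,0],
  "jaw": -1,
  "squeeze": 12
}}

```text
time: 3.55
tool_pos: [0.5545, -0.2329, 0.2048]
tool_rot: [3.141, 0.0, 1.944]
contact_force: [0.1, 0.3, 0.5]
opening: 0.0462
grip_force: 12.0
```

Request:
{"op": "arm_command", "data": {
  "xyz": [
    [0,0,20],
    [0,0,40],
    [0,0,45],
    [0,0,45],
    [0,0,45],
    [2,40,5],
    [2,42,0],
    [3,42,0],
    [3,42,0],
    [3,42,0],
    [3,42,0],
    [0,38,0],
    [0,0,0],
    [0,0,0],
    [0,0,0]
  ],
  "spin": [0,0,0,0,0,0,0,0,0,0,0,0,0,0,0]
}}

```text
time: 5.05
tool_pos: [0.5704, 0.0543, 0.4046]
tool_rot: [-3.141, 0.0, 1.944]
contact_force: [0.2, -0.4, -0.9]
opening: 0.0465
grip_force: 12.0
```

```bash
cat > look.py <<'E'
import sys
from cell import *
from h import *
n=sys.argv[1]
s=observe();print(s['time'],np.round(s['tool_pos'],4),np.round(s['tool_rot'],4),np.round(s['contact_force'],2),s['opening'],s['grip_force'])
c=read_camera('wrist');np.savez(n+'.npz',**c)
t=read_camera('top');np.savez(n+'t.npz',**t)
cv2.imwrite('pics/%s.png'%n,c['img'][...,::-1])
s=observe();print(np.round(s['tool_pos'],4))
E
python3 look.py w2; python3 - <<'E'
from h import *
for n in('w2','w2t'):
    c=dict(np.load(n+'.npz'));X=cloud(c);z=X[...,2]
    m=(np.hypot(X[...,0]-.54,X[...,1]-.13)<.075)&(z>.1)&(z<.16)
    q=X[m];print(n,m.sum(),cv2.minAreaRect((q[q[:,2]>.125][:,:2]*1000).astype(np.float32)),np.percentile(q[:,2],[5,50,95]))
E
```

```text
5.05 [0.5704 0.0543 0.4046] [-3.1412e+00  3.0000e-04  1.9437e+00] [ 0.18 -0.42 -0.91] 0.046460294154310015 11.999934393711555
[0.5705 0.0539 0.4047]
w2 10949 ((540.4016723632812, 128.23126220703125), (67.96499633789062, 97.63704681396484), 21.56350326538086) [0.11994363 0.13695175 0.14417251]
w2t 416 ((525.212890625, 140.6786346435547), (41.820884704589844, 73.80801391601562), 0.2739625573158264) [0.11926823 0.1351463  0.14500473]
```

View pics/w2.png

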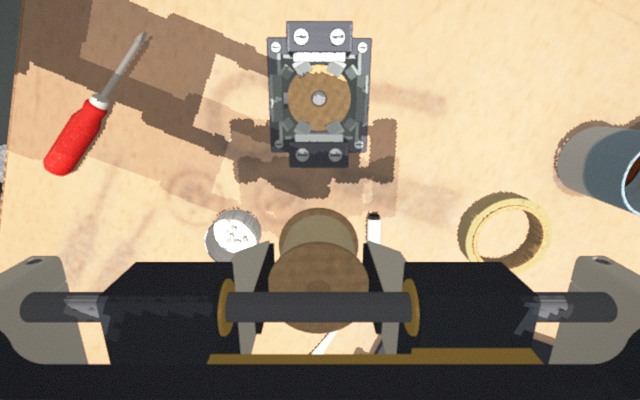

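The wrist view shows the magazine's mouth squarely, centred at (319,98), with teeth at the four diagonals. The held spool is upright, its top disc at (319,286).

```bash
cat > held.py <<'E'
import sys
from h import *
from scipy.optimize import least_squares
c=dict(np.load(sys.argv[1]+'.npz'));gx,gy=map(float,sys.argv[2:4])
X=cloud(c);z=X[...,2];hsv=cv2.cvtColor(c['img'],cv2.COLOR_RGB2HSV)
wood=(hsv[...,1]>70)&(hsv[...,0]<25)
def fit(name,cx,cy,z0,z1,R):
    m=wood&(np.hypot(X[...,0]-cx,X[...,1]-cy)<.035)&(z>z0)&(z<z1)
    zt=np.percentile(z[m],60);m&=abs(z-zt)<.004
    m=cv2.morphologyEx(m.astype(np.uint8),cv2.MORPH_OPEN,np.ones((3,3)))
    pts=np.argwhere(m)[:,::-1].astype(np.float32)
    hull=cv2.convexHull(pts).reshape(-1,2)
    w=plane(c,hull,zt)[:,:2]
    r=least_squares(lambda p:np.hypot(*(w-p[:2]).T)-p[2],[cx,cy,R],loss='soft_l1',f_scale=.0005)
    A=np.c_[X[m>0][:,:2]-r.x[:2],np.ones(m.sum())];t=np.linalg.lstsq(A,X[m>0][:,2],rcond=None)[0]
    print(name,m.sum(),'z',zt.round(4),'c,r',r.x.round(4),'rms',np.sqrt(np.mean(r.fun**2)).round(5),'slope',t[:2].round(3))
fit('held',gx,gy,float(sys.argv[4]),float(sys.argv[5]),.024)
if len(sys.argv)>6: fit('loaded',.5404,.1282,.112,.13,.02)
E
python3 held.py w2 .570 .052 .215 .25 1
```

```text
held 71 z 0.2494 c,r [0.5675 0.0493 0.0219] rms 0.00145 slope [ 0.022 -0.003]
loaded 2720 z 0.1214 c,r [0.5405 0.128  0.0237] rms 0.00012 slope [-0. -0.]
```

```bash
python3 held.py w2 .570 .050 .235 .265 
```

```text
held 4359 z 0.2501 c,r [0.5704 0.0499 0.0242] rms 0.00034 slope [ 0.001 -0.   ]
```

Request:
{"op": "arm_command", "data": {
  "xyz": [
    [-10,26,0],
    [-10,26,0],
    [-9.9,26.1,0],
    [0,0,-20],
    [0,0,-20],
    [0,0,-10],
    [0,0,0],
    [0,0,0],
    [0,0,0]
  ],
  "spin": [0,0,0,0,0,0,0,0,0]
}}

```text
time: 6.05
tool_pos: [0.5409, 0.1329, 0.3557]
tool_rot: [3.14, 0.0, 1.944]
contact_force: [0.9, 0.8, -1.2]
opening: 0.0464
grip_force: 12.0
```

```bash
python3 look.py w3; python3 held.py w3 .5405 .128 .185 .215
```

```text
6.05 [0.5409 0.1329 0.3557] [3.1397e+00 5.0000e-04 1.9437e+00] [ 0.86  0.82 -1.23] 0.04644868153535149 11.999925698968923
[0.5407 0.133  0.3556]
held 4388 z 0.2013 c,r [0.5413 0.1285 0.0243] rms 0.00036 slope [ 0.004 -0.003]
```

Request:
{"op": "arm_command", "data": {
  "xyz": [
    [-0.7,-0.5,-6],
    [0,0,-6],
    [0,0,-4],
    [0,0,-2],
    [0,0,-1],
    [0,0,-1],
    [0,0,0],
    [0,0,0]
  ],
  "spin": [0,0,0,0,0,0,0,0]
}}

```text
time: 6.95
tool_pos: [0.5399, 0.1327, 0.3349]
tool_rot: [3.141, 0.0, 1.944]
contact_force: [-0.0, 0.5, 0.7]
opening: 0.0465
grip_force: 12.0
```

Request:
{"op": "arm_command", "data": {
  "xyz": [
    [0,0,-1],
    [0,0,0],
    [0,0,0]
  ],
  "spin": [0,0,0]
}}

```text
time: 7.25
tool_pos: [0.5399, 0.1327, 0.3339]
tool_rot: [3.141, 0.0, 1.944]
contact_force: [1.1, 0.5, 1.3]
opening: 0.0465
grip_force: 12.0
```

Request:
{"op": "arm_command", "data": {
  "xyz": [
    [0,0,0],
    [0,0,0],
    [0,0,0],
    [0,0,0],
    [0,0,0]
  ],
  "spin": [0,0,0,0,0],
  "jaw": 0.6
}}

```text
time: 7.75
tool_pos: [0.5397, 0.1327, 0.3337]
tool_rot: [-3.141, -0.0, 1.944]
contact_force: [0.6, -0.5, 0.4]
opening: 0.073
grip_force: 0.0
```

Request:
{"op": "arm_command", "data": {
  "xyz": [
    [0,0,10],
    [0,0,20],
    [0,0,20],
    [0,0,20],
    [0,0,10],
    [0,0,0],
    [0,0,0]
  ],
  "spin": [0,0,0,0,0,0,0]
}}

```text
time: 8.45
tool_pos: [0.5396, 0.1327, 0.4133]
tool_rot: [-3.141, -0.0, 1.944]
contact_force: [-0.2, 0.4, -0.6]
opening: 0.0738
grip_force: 0.0
```

```bash
python3 look.py w4; python3 held.py w4 .5405 .128 .165 .195
```

```text
8.45 [0.5396 0.1327 0.4133] [-3.1410e+00 -1.0000e-04  1.9444e+00] [-0.23  0.4  -0.6 ] 0.07380088242220798 0.0
[0.5396 0.1327 0.4126]
held 3303 z 0.1796 c,r [0.5405 0.1285 0.0239] rms 0.00021 slope [-0.004  0.006]
```

View pics/w4.png

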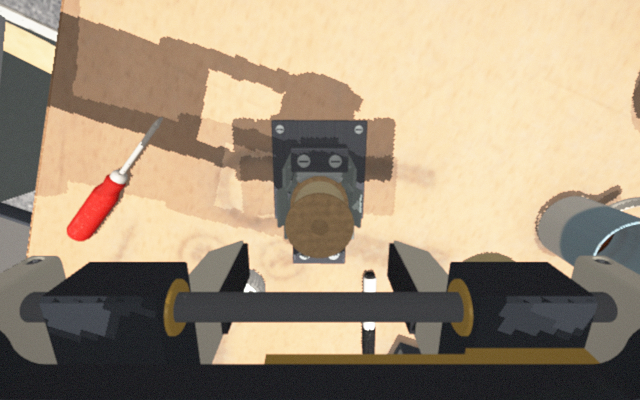

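The spool stands upright in the mouth with its top at 180 mm and its disc at (320,225). Next I close the fingers, centre over it and press.

Request:
{"op": "arm_command", "data": {
  "xyz": [
    [0.9,-4.3,0],
    [0,0,0],
    [0,0,0],
    [0,0,0],
    [0,0,0],
    [0,0,0],
    [0,0,0],
    [0,0,0],
    [0,0,0]
  ],
  "spin": [0,0,0,0,0,0,0,0,0],
  "jaw": -1
}}

```text
time: 9.45
tool_pos: [0.5407, 0.1284, 0.4138]
tool_rot: [3.141, -0.0, 1.944]
contact_force: [0.5, 0.2, 1.1]
opening: 0.006
grip_force: 0.0
```

Request:
{"op": "arm_command", "data": {
  "xyz": [
    [0,0,-20],
    [0,0,-20],
    [0,0,-8],
    [0,0,-2],
    [0,0,-2],
    [0,0,-2],
    [0,0,-2],
    [0,0,-2],
    [0,0,0],
    [0,0,0]
  ],
  "spin": [0,0,0,0,0,0,0,0,0,0]
}}

```text
time: 10.45
tool_pos: [0.5407, 0.1284, 0.3559]
tool_rot: [3.141, 0.0, 1.944]
contact_force: [0.2, 0.2, 0.1]
opening: 0.0008
grip_force: 0.3
```

Request:
{"op": "arm_command", "data": {
  "xyz": [
    [0,0,-1],
    [0,0,-1],
    [0,0,-1],
    [0,0,-1],
    [0,0,0]
  ],
  "spin": [0,0,0,0,0]
}}

```text
time: 10.95
tool_pos: [0.5406, 0.1284, 0.3513]
tool_rot: [-3.141, -0.0, 1.944]
contact_force: [-0.8, -0.2, 0.3]
opening: 0.0008
grip_force: 0.0
```

Request:
{"op": "arm_command", "data": {
  "xyz": [
    [0,0,-1],
    [0,0,-1],
    [0,0,-1],
    [0,0,-1],
    [0,0,0]
  ],
  "spin": [0,0,0,0,0]
}}

```text
time: 11.45
tool_pos: [0.5408, 0.1284, 0.3479]
tool_rot: [3.141, 0.0, 1.944]
contact_force: [0.4, -0.4, 3.0]
opening: 0.0006
grip_force: 1.5
```

Request:
{"op": "arm_command", "data": {
  "xyz": [
    [0,0,-1],
    [0,0,-1],
    [0,0,-1],
    [0,0,0]
  ],
  "spin": [0,0,0,0]
}}

```text
time: 11.85
tool_pos: [0.5408, 0.1284, 0.3447]
tool_rot: [3.141, 0.0, 1.944]
contact_force: [0.3, 0.7, 2.4]
opening: 0.0003
grip_force: 1.4
```

```bash
python3 - <<'E'
from cell import *
from h import *
s=observe();print({k:np.round(v,4) for k,v in s.items() if k not in('qpos','qvel','joint_efforts')})
c=read_camera('scene');np.savez('s5.npz',**c)
w=read_camera('wrist');np.savez('w5.npz',**w)
a=cv2.resize(c['img'][120:250,200:330],(520,520),interpolation=2)
cv2.imwrite('pics/s5.png',a[...,::-1])
E
python3 held.py w5 .5405 .128 .155 .19
```

```text
{'time': np.float64(11.85), 'tool_pos': array([0.5408, 0.1284, 0.3447]), 'tool_rot': array([3.1412, 0.    , 1.9444]), 'contact_force': array([0.2919, 0.6954, 2.3613]), 'torque': array([-0.014 , -0.0671,  0.0199]), 'grip_force': np.float64(1.3936), 'opening': np.float64(0.0003)}
held 2261 z 0.1668 c,r [0.5397 0.1295 0.0235] rms 0.00011 slope [ 0.008 -0.014]
```

View pics/s5.png

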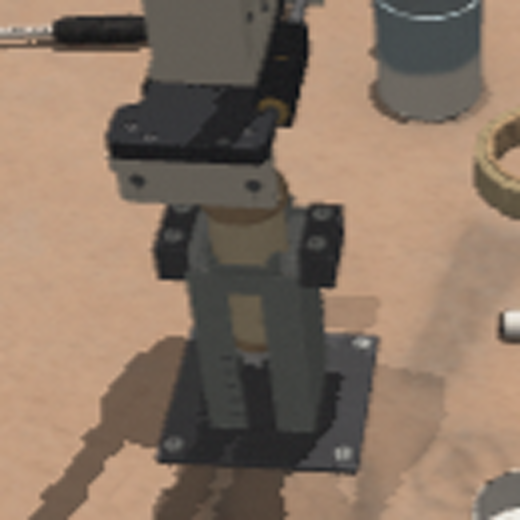

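The scene crop shows the fingers on the spool's top and the spool upright in the mouth, sinking evenly. I continue pressing.

Request:
{"op": "arm_command", "data": {
  "xyz": [
    [0,0,-2],
    [0,0,-2],
    [0,0,-2],
    [0,0,-2],
    [0,0,-2],
    [0,0,0]
  ],
  "spin": [0,0,0,0,0,0]
}}

```text
time: 12.55
tool_pos: [0.5408, 0.1285, 0.3345]
tool_rot: [3.141, -0.0, 1.944]
contact_force: [0.6, 1.3, 4.0]
opening: 0.0006
grip_force: 1.9
```

Request:
{"op": "arm_command", "data": {
  "xyz": [
    [0,0,-2],
    [0,0,-2],
    [0,0,-2],
    [0,0,-2],
    [0,0,-2],
    [0,0,0]
  ],
  "spin": [0,0,0,0,0,0]
}}

```text
time: 13.15
tool_pos: [0.5408, 0.1285, 0.3247]
tool_rot: [3.141, 0.0, 1.944]
contact_force: [0.3, 1.5, 4.9]
opening: 0.0005
grip_force: 2.4
```

Request:
{"op": "arm_command", "data": {
  "xyz": [
    [0,0,-2],
    [0,0,-2],
    [0,0,-2],
    [0,0,-2],
    [0,0,-2],
    [0,0,0]
  ],
  "spin": [0,0,0,0,0,0]
}}

```text
time: 13.75
tool_pos: [0.5408, 0.1285, 0.3149]
tool_rot: [3.141, 0.0, 1.944]
contact_force: [0.3, 1.0, 5.8]
opening: 0.0003
grip_force: 2.9
```

Request:
{"op": "arm_command", "data": {
  "xyz": [
    [0,0,-2],
    [0,0,-2],
    [0,0,-2],
    [0,0,0]
  ],
  "spin": [0,0,0,0]
}}

```text
time: 14.15
tool_pos: [0.5407, 0.1284, 0.3091]
tool_rot: [3.141, 0.0, 1.944]
contact_force: [-0.5, 0.0, 7.7]
opening: 0.0004
grip_force: 3.9
```

Request:
{"op": "arm_command", "data": {
  "xyz": [
    [0,0,-2],
    [0,0,-2],
    [0,0,-2],
    [0,0,0]
  ],
  "spin": [0,0,0,0]
}}

```text
time: 14.55
tool_pos: [0.5407, 0.1284, 0.3032]
tool_rot: [3.141, 0.0, 1.944]
contact_force: [-0.3, 1.0, 7.9]
opening: 0.0002
grip_force: 3.7
```

Request:
{"op": "arm_command", "data": {
  "xyz": [
    [0,0,-1.5],
    [0,0,-1.5],
    [0,0,-1.5],
    [0,0,0]
  ],
  "spin": [0,0,0,0]
}}

```text
time: 14.95
tool_pos: [0.5408, 0.1284, 0.2987]
tool_rot: [3.141, 0.0, 1.944]
contact_force: [-0.4, 0.6, 7.9]
opening: 0.0004
grip_force: 4.2
```

Request:
{"op": "arm_command", "data": {
  "xyz": [
    [0,0,-1.5],
    [0,0,-1.5],
    [0,0,-1],
    [0,0,0],
    [0,0,0]
  ],
  "spin": [0,0,0,0,0]
}}

```text
time: 15.45
tool_pos: [0.5408, 0.1285, 0.2949]
tool_rot: [3.14, 0.0, 1.944]
contact_force: [-0.0, 0.2, 8.9]
opening: 0.0004
grip_force: 4.4
```

Request:
{"op": "arm_command", "data": {
  "xyz": [
    [0,0,-1],
    [0,0,-0.5],
    [0,0,0],
    [0,0,0]
  ],
  "spin": [0,0,0,0]
}}

```text
time: 15.85
tool_pos: [0.5408, 0.1284, 0.2934]
tool_rot: [3.14, 0.0, 1.944]
contact_force: [-1.6, 1.4, 9.0]
opening: 0.0005
grip_force: 4.5
```

Request:
{"op": "arm_command", "data": {
  "xyz": [
    [0,0,2],
    [0,0,2],
    [0,0,2],
    [0,0,2],
    [0,0,2],
    [0,0,0]
  ],
  "spin": [0,0,0,0,0,0]
}}

```text
time: 16.45
tool_pos: [0.5405, 0.1283, 0.3023]
tool_rot: [-3.14, -0.0, 1.944]
contact_force: [-0.9, -0.1, 0.1]
opening: 0.0002
grip_force: 0.0
```

Force went to zero by tip height 124 mm, so the spool is held. I lift clear and check.

Request:
{"op": "arm_command", "data": {
  "xyz": [
    [0,0,20],
    [0,0,30],
    [0,0,30],
    [0,0,30],
    [12,-25,0],
    [12,-25,0],
    [6,-25,0],
    [0,0,0],
    [0,0,0],
    [0,0,0]
  ],
  "spin": [0,0,0,0,0,0,0,0,0,0]
}}

```text
time: 17.45
tool_pos: [0.5705, 0.0541, 0.4124]
tool_rot: [-3.141, -0.001, 1.945]
contact_force: [0.2, 0.2, -0.4]
opening: 0.0004
grip_force: 0.0
```

```bash
python3 look.py w6; python3 held.py w6 .5405 .128 .11 .145
python3 - <<'E'
import cv2,numpy as np
from cell import read_camera
a=cv2.imread('pics/w6.png')[0:220,180:460];b=read_camera('scene')['img'][120:250,200:330,::-1]
cv2.imwrite('pics/chk.png',np.hstack([cv2.resize(a,(500,393)),cv2.resize(b,(300,393) if 0 else (300,300)) if 0 else cv2.copyMakeBorder(cv2.resize(b,(300,300)),0,93,0,0,0)]))
E
```

```text
17.45 [0.5705 0.0541 0.4124] [-3.1410e+00 -7.0000e-04  1.9449e+00] [ 0.21  0.18 -0.42] 0.00043826366214332865 0.0
[0.5704 0.0543 0.4126]
held 2590 z 0.1224 c,r [0.5405 0.1282 0.0238] rms 0.0001 slope [-0.001  0.001]
```

View pics/chk.png

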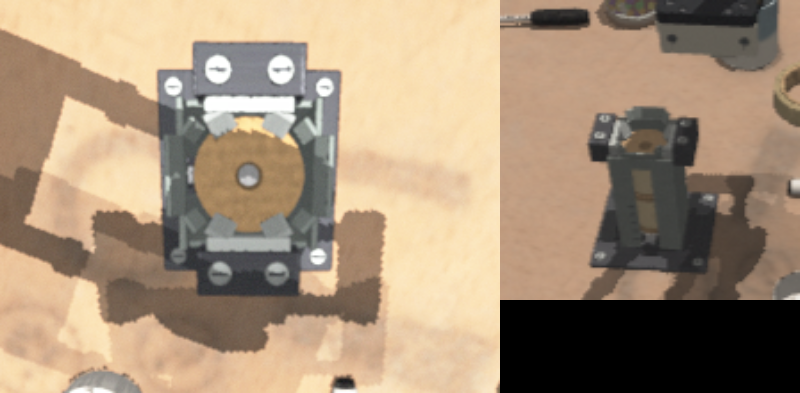

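The check picture shows the flange flat under all four teeth (disc at (248,175), top 122 mm, level). Both spools are visible through the sight slot at the right.

```bash
python3 -c "
from cell import *
print(hand_in())"
```

```text
the job is handed in; nothing more can be done
None
```

The spare spool is loaded: its upper flange sits level under both catches, the magazine holds both spools, and the job was handed in at about 17.5 s with the arm clear and no other object touched.

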